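# Lock the radio's slide mount with a quick-release pin

## Task

Push the radio's sliding tray in until the hole in its tongue lines up with the holes in the lock block, then put the quick-release pin upright in the block's hole. Its locking balls keep it out until you press the thumb button: hold the button in while pushing the pin down through the holes until its flange is flush on the block, then let go so that the button pops up and the balls lock. Do not disturb the mug, pen pot, microphone, handheld radio or morse paddle on the bench.

Things in the scene. Friction and masses are not known exactly. Their poses are not given: they have to be found in the camera images.
- lock_block: Bare aluminium lock block fixed to the bench: 60 mm along its x, 84 along its y, 72 high. Origin on the bench under the hole axis, z up; x = the way the tray slides in. A vertical 21 mm hole goes through its upper plate (z 58 to 72 mm) and lower plate (z 32 to 44); the slot between holds the tray's tongue. The black radio (185 mm wide, top at 138 mm) stands on the tray, at x above 87 mm when in line.
- lock_hole (a point): Centre of the mouth of the lock block's hole, on the block's top face, 72 mm above the bench; axes as the block.
- tray (a joint): Slide of the radio tray along the block's x, m: 0 = tongue hole in line with the block's holes; negative = still out (starts 30 to 70 mm out); can overshoot to +0.015. Stays where left; friction about 3 N; tray and radio 3 kg; no stop or click at 0. The pin's round nose draws the tray into line if it is off by less than about 3 mm.
- tray_hole (a point): Centre of the mouth of the 21 mm hole in the tray's 40 mm wide, 10 mm thick tongue, on its upper face (56 mm above the bench), inside the slot; axes as the block.
- push_tab (a point): Centre of the outer face (facing the block's -x) of the upright aluminium tab at the tongue's free end, where the tray is pushed in +x. Tab 56 mm wide (block y), 8 mm thick, from 46 to 98 mm above the bench; this point is 80 mm above the bench and 75 mm before the hole axis when the tray is in line. Axes as the block.
- pin: Quick-release pin, 104 mm long, 0.2 to 0.31 kg, upright in its cup at the start. Origin on its axis at the underside of the flange, z towards the button. Above: steel flange 42 mm diameter, 5 thick; black round grip 32 mm diameter from 5 to 32 mm; thumb button. Below: steel shank 18 mm diameter with a hemispherical nose, its tip at -62 mm. Fully home, its origin is on lock_hole.
- pin_balls (a point): Point on the pin's axis at the underside of its four locking balls, 48 mm below the pin's origin. The balls (6 mm diameter) stick out sideways to 15 mm from the axis, too wide for the holes: stood in the hole with the button out, the pin rests upright on its balls, nose in the hole, this point level with the block's top. Fully home, the balls are under the lower plate. Axes as the pin.
- thumb (a joint): Travel of the thumb button into the pin, m: 0 = out (balls out, locked), 0.008 = fully in (balls drawn inside the shank). Sprung and damped: starts to move at about 2.6 N, fully in at about 8 N when pressed slowly (about 1 N more per 10 mm/s), out again about 0.5 s after release. The balls pass the holes from about 0.006 on; if let go half way the balls press out and grip in the hole.
- button_top (a point): Centre of the flat top of the thumb button, 42 mm above the pin's origin with the button out; axes as the pin.
- pin_cup: Grey plastic block, 56 mm square, 66 mm high, with a 33 mm hole, fixed to the bench, in which the pin is stowed with its flange on the rim. Origin under its centre.
- mug: White ceramic mug, 82 mm diameter, 92 mm high, handle at its +y; bystander. Origin under its centre.
- pen_pot: Grey open pot, 68 mm diameter, 85 mm high, near the pin's cup; bystander. Origin under its centre.
- desk_mic: Black hand microphone lying flat, 95 x 56 x 30 mm; bystander. Origin under its centre, long along its x.
- handheld: Black handheld radio standing upright, 55 x 34 x 115 mm plus 98 mm aerial; bystander. Origin under its centre.
- morse_paddle: Morse paddle on a steel base, 100 x 75 x 40 mm; bystander. Origin under its centre.

How it is judged:
By the outcome, as a careful person would: the job done as asked, in the order asked, and still so for the second after the job is handed in, with the robot touching nothing.
It also fails if it takes over 72 s, if anything falls off the work surface, if the arm or the gripper's body presses on something with over 40 N, if the wrist force passes 120 N, or if a joint passes its speed limit or range.

## Robot

A 6-joint arm with a two-finger parallel gripper is mounted at the origin on the work surface. World frame = base frame: x ahead of the robot, y to its left, z up, the work surface at z = 0. Lengths are in m, angles in rad, forces in N, time in s.
With the tool pointing down it reaches from about 0.3 to 0.775 m from the base axis. Payload 14.6 kg.
Tool frame: the origin (TCP) lies on the centre line of the jaws, within the pads' length; the fingertips stand 22 mm ahead of it and the grasp point (between the pads) lies 3 mm ahead of it; z points along the fingers, y is the line along which they close (so a half turn about z gives the same grasp; the last joint's range is limited). The gripper opens to 94 mm and grips with 3 to 60 N. Pads are 16 mm wide; open, the fingers measure 119 mm over their backs; the gripper's body (75 mm by 177 mm) begins 78 mm behind the grasp point.
Start: joints at [-1.252, 0.3, 1.521, -0, 1.321, -0.067], TCP at [0.207, -0.51, 0.227] pointing down, gripper open.
Joint ranges: [-3.03, 3.03], [-0.79, 2.21], [0.23, 2.52], [-1.04, 4.18], [0, 3.07], [-2.55, 2.55]. Speed limits (rad/s): [2.22, 2.22, 2.57, 3.14, 3.14, 3.14].

## Interface

Orientations are given as a unit quaternion [x, y, z, w].
In Python, from plant import manip gives the robot as it stands.
- The arm moves only by the tool step_arm, never from a script. Its argument "increments" is a list of rows, each a list of 7 numbers: the turn, a rotation vector about the tool's x, y, z in units of 6 degrees (1.0 is 6 degrees), then the shift along the tool's x, y, z in units of 40 mm (1.0 is 40 mm), then the finger opening in mm, from 0 to 94. In form: [[rx, ry, rz, dx, dy, dz, grip], ...]. A call has 1 to 8 rows; each row shifts and turns the commanded pose from where the row before left it, along the tool's axes as they then stand; what a row does not reach is not made up. A row lasts 1/10 s, in which the tool goes at most 50 mm and 8.59 degrees, less where a joint would pass 70% of its speed; a pose out of reach is approached as far as the arm can. A call is refused whole if a number of a shift passes 1 or a number of a turn 1, either way. A call with a gripper value outside its range is refused whole. The fingers move at their own pace and stop on an object; "force" is the grip in N (left out, the last holds). Time passes only in rows, so rows that do not move let the fingers close. It gives the time, the measured TCP pose, the force, the opening and the grip force at its end, in the units of the state.
- manip.observe(): the state, without advancing time (a new reading comes with each control period).
- manip.camera(name): name is "scene" or "top" or "wrist"; returns the picture (400x640x3 uint8, blue, green, red); there is no depth.
- manip.camera_model(name): a dict with "fx", "fy", "cx", "cy" (pixels), "R" (3x3) and "t" (3): a world point X has camera coordinates R X + t. Camera axes: x right, y down, z forward; pixel columns grow to the right and rows downward; lengths in m; the calibration is good to about 2 mm. A picture is of the moment at which its call begins: read the wrist's pose just before it. camera_model takes no time and is no camera call; for the wrist camera it gives the pose at the moment of the call.
- manip.close_job(): hands the job in; it is judged then, once.
Trained networks look in the newest picture that a camera, given by its name, has taken for a name from the list of things; names that differ only in an ending like _2 or _b are one class to them, and where a whole thing is asked for, a point or a joint stands for the part that bears it (a point fixed in the world has none). Each returns a list of dicts, best first, with "conf" (0 to 1); they miss things now and then, are a little off and sometimes report something else, mostly with a low value. They report only what shows in the picture. A call takes as long as a camera call.
- manip.outline_of(target, camera): "mask" (400x640 bool, what is visible of it) and "box" ([left, top, right, bottom] in pixels, round what is visible of it).
- manip.tip_of(target, camera): "uv" ([column, row] in pixels: a listed point, or the origin of a listed thing).
The state is a dict: "clock": time; "joints": joint angles; "qvel": joint speeds; "tau": joint torques, N m; "tool_pos": TCP position; "eef_rot": TCP orientation; "force": force on the tool from outside, world axes, zero at the start; "moment": the same for the moment, N m; "gripper_width": finger opening in m; "grip_force": force on a finger pad.
Only numpy, scipy, OpenCV 4.12 (cv2) and the standard library are available. Lean on these libraries where they do the work, as an engineer would, in place of code of your own. Each camera call takes 0.05 s, during which the arm holds its last target. There are 200 camera calls.

## Working session

There is one attempt and no reset: what is moved stays moved. The work goes in short steps, Python scripts to look and compute and a tool call to move; the robot and the scene stay as the last step left them, time stands still between calls to the robot, and variables do not carry over. Pictures are saved under pics/ and viewed, at most 10 in all, crops included, and the job is handed in when it is done.

Besides the shell and the picture viewer there is one more tool, called after "Request:" in YAML: its name, and indented under it one key for each argument. step_arm: Moves the arm, as the interface text tells. Its arguments: {"type":"object","properties":{"increments":{"type":"array","items":{"type":"array","items":{"type":"number"}}},"force":{"type":"number"}},"required":["increments"]}

```bash
mkdir -p pics; cat > h.py <<'E'
import numpy as np, cv2
from scipy.spatial.transform import Rotation as Ro
from plant import manip
def ray(cm,uv):
    d=np.array([(uv[0]-cm["cx"])/cm["fx"],(uv[1]-cm["cy"])/cm["fy"],1]); R=np.array(cm["R"]); t=np.array(cm["t"])
    return -R.T@t, R.T@d
def atz(cm,uv,z):
    o,d=ray(cm,uv); return o+d*(z-o[2])/d[2]
def proj(cm,X):
    c=np.array(cm["R"])@np.array(X)+np.array(cm["t"]); return np.array([cm["fx"]*c[0]/c[2]+cm["cx"],cm["fy"]*c[1]/c[2]+cm["cy"]])
E
python3 - <<'E'
from h import *
np.set_printoptions(precision=4,suppress=True)
zs=dict(lock_hole=.072,tray_hole=.056,push_tab=.08,button_top=.108,pin=.066,pin_cup=0,lock_block=0,mug=0,pen_pot=0,desk_mic=0,handheld=0,morse_paddle=0)
for c in ("top","scene"):
    im=manip.camera(c); cv2.imwrite(f"pics/{c}0.png",im); cm=manip.camera_model(c)
    print(c,ray(cm,(320,200)))
    for n,z in zs.items():
        r=manip.tip_of(n,c)
        for q in r[:2]: print(n,np.round(q["conf"],2),np.round(q["uv"],1),atz(cm,q["uv"],z))
print(manip.observe())
E
```

```text
top (array([0.3827, 0.022 , 1.0057]), array([ 0.1933, -0.0075, -0.9812]))
lock_hole 0.92 [341.4 206.6] [ 0.5505 -0.0363  0.072 ]
lock_hole 0.69 [353.5 207.5] [ 0.5483 -0.0652  0.072 ]
tray_hole 0.72 [352.4 206.6] [ 0.5534 -0.0641  0.056 ]
push_tab 0.82 [387.  197.6] [ 0.5708 -0.1447  0.08  ]
button_top 0.41 [488.5 250.5] [ 0.4432 -0.3648  0.108 ]
pin 0.81 [480.9 248.7] [ 0.4503 -0.3653  0.066 ]
pin_cup 0.62 [467.  254.8] [ 0.4398 -0.3562  0.    ]
lock_block 0.6 [337.2 215.4] [ 0.5405 -0.0298  0.    ]
mug 0.88 [444.2 137.4] [ 0.7507 -0.3171  0.    ]
pen_pot 0.8 [471.9 205.5] [ 0.5662 -0.3777  0.    ]
pen_pot 0.49 [469.6 251.6] [ 0.4478 -0.3633  0.    ]
desk_mic 0.75 [417.5 290.9] [ 0.3511 -0.227   0.    ]
handheld 0.74 [153.5 225.4] [0.5151 0.4382 0.    ]
morse_paddle 0.63 [381.5 121.2] [ 0.7963 -0.1512  0.    ]
morse_paddle 0.31 [353.2 205.7] [ 0.5658 -0.0712  0.    ]
scene (array([ 0.9555, -0.7165,  1.3414]), array([-0.2555,  0.4849, -0.8365]))
lock_hole 0.87 [305.9 211.2] [ 0.5492 -0.0375  0.072 ]
lock_hole 0.54 [253.9 318.2] [ 0.5915 -0.3984  0.072 ]
tray_hole 0.92 [304.8 225.1] [
[... 342 characters left out ...]
en_pot 0.57 [253.7 319.1] [ 0.5718 -0.3829  0.    ]
desk_mic 0.74 [219.8 241.2] [ 0.3446 -0.2225  0.    ]
handheld 0.7 [355.4 120.6] [0.4946 0.4322 0.    ]
morse_paddle 0.77 [358.5 290.8] [ 0.7957 -0.1653  0.    ]
{'clock': 1.3, 'joints': array([-1.2516,  0.2999,  1.521 ,  0.    ,  1.3207, -0.0666]), 'qvel': array([ 0.0006,  0.0007, -0.0001, -0.0004, -0.0014,  0.0002]), 'tau': array([  0.0004, -53.1663, -35.291 ,   0.0709,   0.0213,   0.    ]), 'tool_pos': array([ 0.207 , -0.5096,  0.2274]), 'eef_rot': array([ 0.9815,  0.1917,  0.    , -0.    ]), 'force': array([ 0.5292, -0.3253,  0.8665]), 'moment': array([-0.0662, -0.0356, -0.0353]), 'grip_force': 0.0, 'gripper_width': 0.09357853418705069}
```

View pics/top0.png

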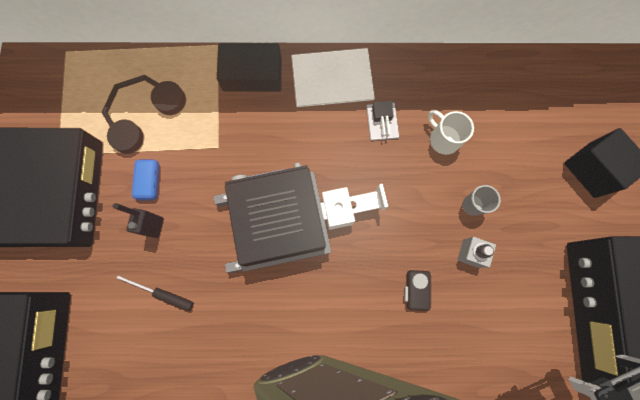

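View pics/scene0.png

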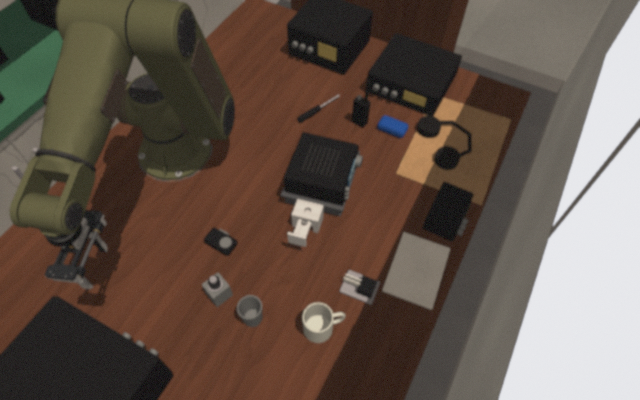

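The top view shows the lock block at about (341,207), the tongue and tab running right to (385,197), the pin in its cup at (482,250) and the pen pot at (485,200). The networks agree with this in both views. Next I'll get the wrist camera geometry and a move helper.

```bash
cat >> h.py <<'E'
def go(p,yaw=None):
    """tool-down target: world pos p, tool-x heading yaw (rad); print shift/turn in move units"""
    s=manip.observe(); R=Ro.from_quat(s["eef_rot"]).as_matrix()
    d=R.T@(np.array(p)-s["tool_pos"])/.04
    y0=np.arctan2(R[1,0],R[0,0]); print("yaw",y0,"shift units (tool xyz)",d.round(3))
    if yaw is not None:
        G=np.array([[np.cos(yaw),np.sin(yaw),0],[np.sin(yaw),-np.cos(yaw),0],[0,0,-1]])
        print("turn units",(Ro.from_matrix(R.T@G).as_rotvec()/np.deg2rad(6)).round(3))
E
python3 - <<'E'
from h import *
cm=manip.camera_model("wrist"); s=manip.observe(); R=Ro.from_quat(s["eef_rot"]).as_matrix()
o,d=ray(cm,(320,200)); print(cm["fx"],"cam in tool",R.T@(o-s["tool_pos"]),R.T@d, "cam right",R.T@np.array(cm["R"])[0])
go([.56,-.12,.33])
E
```

```text
347.1918171602146 cam in tool [ 0.06642864 -0.00080826 -0.15748544] [-0.2295242   0.01725451  0.9733084 ] cam right [-2.32161643e-04  9.99999943e-01  2.43735598e-04]
yaw 0.3857800369387862 shift units (tool xyz) [11.842 -5.702 -2.564]
```

Request:
step_arm:
  increments:
    - [0,0,0,0.4,-0.2,-0.8,60]
    - [0,0,0,0.9,-0.4,-0.8,60]
    - [0,0,0,1,-0.5,-0.6,60]
    - [0,0,0,1,-0.5,-0.4,60]
    - [0,0,0,1,-0.5,0,60]
    - [0,0,0,1,-0.5,0,60]
    - [0,0,0,1,-0.5,0,60]
    - [0,0,0,1,-0.5,0,60]

```text
clock: 2.1
tool_pos: [0.4234, -0.2656, 0.3308]
eef_rot: [0.981, 0.192, 0.0, 0.0]
force: [0.1, -1.0, -0.6]
gripper_width: 0.0601
grip_force: 0.0
```

Request:
step_arm:
  increments:
    - [0,0,0,1,-0.5,0,60]
    - [0,0,0,1,-0.5,0,60]
    - [0,0,0,1,-0.5,0,60]
    - [0,0,0,0.8,-0.4,0,30]
    - [0,0,0,0.4,-0.4,0,0]
    - [0,0,0,0,0,0,0]
    - [0,0,0,0,0,0,0]

```text
clock: 2.8
tool_pos: [0.5434, -0.1188, 0.3305]
eef_rot: [0.981, 0.192, -0.0, 0.0]
force: [-0.4, -0.7, 0.1]
gripper_width: 0.0311
grip_force: 0.0
```

```bash
cat > look.py <<'E'
from h import *
import sys
np.set_printoptions(precision=4,suppress=True)
zs=dict(lock_hole=.072,tray_hole=.056,push_tab=.08,lock_block=0,button_top=.108,pin=.066)
def look(tag,names,z={}):
    cm=manip.camera_model("wrist"); im=manip.camera("wrist"); cv2.imwrite(f"pics/{tag}.png",im)
    s=manip.observe(); print(s["clock"],s["tool_pos"],s["force"])
    for n in names:
        for q in manip.tip_of(n,"wrist")[:2]: print(n,np.round(q["conf"],2),np.round(q["uv"],1),atz(cm,q["uv"],z.get(n,zs[n])))
E
python3 -c "
from look import *
look('w1',['lock_hole','tray_hole','push_tab'])"
```

```text
2.85 [ 0.5432 -0.1194  0.3307] [ 0.5038 -0.0879 -0.0139]
lock_hole 0.96 [249.2 138.9] [ 0.5535 -0.0311  0.072 ]
tray_hole 0.95 [277.9 144.7] [ 0.5583 -0.0639  0.056 ]
push_tab 0.69 [333.3 155.9] [ 0.5731 -0.1303  0.08  ]
push_tab 0.57 [256.  135.9] [ 0.5607 -0.0384  0.08  ]
```

View pics/w1.png

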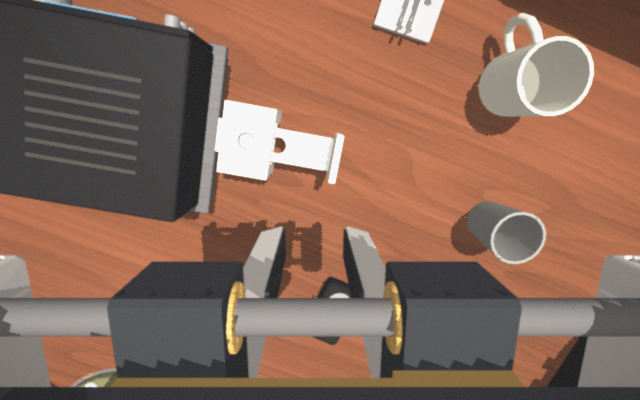

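The wrist view shows the lock hole at (249,139), the tongue hole at (280,145) and the tab at (335,158). I'll get the heading from the block's corners and the tab's top edge.

```bash
python3 - <<'E'
from h import *
np.set_printoptions(precision=4,suppress=True)
cm=manip.camera_model("wrist"); im=cv2.imread("pics/w1.png")
m=((im.min(2)>170)*255).astype(np.uint8); m[200:]=0; m[:90]=0; m[:,360:]=0; m[:,:210]=0
cs=[(226,101),(281,110),(268,180),(215,172)]
P=[atz(cm,c,.072) for c in cs]; print(np.array(P),np.mean(P,0))
for a,b in((0,1),(3,2),(0,3),(1,2)): v=P[b]-P[a]; print(np.linalg.norm(v),np.rad2deg(np.arctan2(v[1],v[0])))
g=cv2.cvtColor(im,cv2.COLOR_BGR2GRAY)
cv2.imwrite("pics/w1c.png",cv2.resize(im[90:200,200:360],None,fx=5,fy=5,interpolation=cv2.INTER_CUBIC))
E
```

```text
[[ 0.5842  0.0073  0.072 ]
 [ 0.5986 -0.0551  0.072 ]
 [ 0.5157 -0.0696  0.072 ]
 [ 0.5008 -0.0069  0.072 ]] [ 0.5498 -0.0311  0.072 ]
0.06404864705523229 -77.01802688248132
0.06451726646116529 -76.72377754993873
0.08456939782575355 -170.34987548634675
0.08421262715711444 -170.04525787282512
```

View pics/w1c.png

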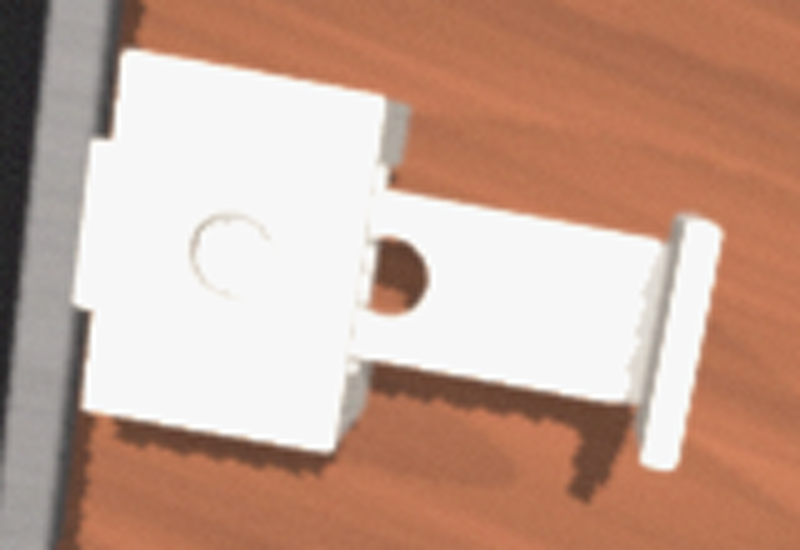

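The crop shows the block's corners, the hole ring centred at crop (232,256), the tongue hole centred near (387,277), and the tab's outer top edge from (722,230) to (680,470).

```bash
python3 - <<'E'
from h import *
np.set_printoptions(precision=4,suppress=True)
cm=manip.camera_model("wrist")
f=lambda c,z: atz(cm,(c[0]/5+199.6,c[1]/5+89.6),z)
P=[f(c,.072) for c in[(125,50),(385,97),(335,453),(83,410)]]
print(np.array(P),np.mean(P,0))
for a,b in((0,1),(3,2),(0,3),(1,2)): v=P[b]-P[a]; print(np.linalg.norm(v),np.rad2deg(np.arctan2(v[1],v[0])))
H=f((232,256),.072); T=f((387,277),.056); A=f((722,230),.098);B=f((680,470),.098)
M=(A+B)/2; print("hole",H,"tray",T,T-H,"tab",M,np.linalg.norm(A-B),np.rad2deg(np.arctan2(*(B-A)[1::-1])),M-H)
for th in(100,102,101):
    t=np.deg2rad(th); e=np.array([np.cos(t),np.sin(t),0]); n=np.array([-e[1],e[0],0]); print(th,"tray",(T-H)@e,(T-H)@n,"tab",(M-H)@e+.075,(M-H)@n)
E
```

```text
[[ 0.5851  0.0093  0.072 ]
 [ 0.5977 -0.05    0.072 ]
 [ 0.5148 -0.0682  0.072 ]
 [ 0.5018 -0.008   0.072 ]] [ 0.5499 -0.0292  0.072 ]
0.06061269897951836 -77.94790268430542
0.06148643335046098 -77.85142029356813
0.08502634276173782 -168.2169463317919
0.08492319124468695 -167.6278402295217
hole [ 0.55   -0.0292  0.072 ] tray [ 0.5575 -0.0638  0.056 ] [ 0.0074 -0.0347 -0.016 ] tab [ 0.5728 -0.138   0.098 ] 0.054626394811310694 -166.95668836777074 [ 0.0228 -0.1088  0.026 ]
100 tray -0.03541077396787781 -0.001282847436029388 tab -0.03614292910056298 -0.003543675010420421
102 tray -0.035433973411007194 -4.624777070777811e-05 tab -0.03619889630547728 0.0003373159883004323
101 tray -0.03542776951033718 -0.0006646488326050876 tab -0.03618784715069161 -0.0016034237202589459
```

```bash
python3 -c "
from h import *
go([.582,-.179,.084],np.deg2rad(12))"
```

```text
yaw 0.3845016094781195 shift units (tool xyz) [0.344 1.738 6.17 ]
turn units [ 0.002 -0.002  1.672]
```

Request:
step_arm:
  increments:
    - [0,0,0,0.3,0.9,0.5,0]
    - [0,0,0,0.05,0.84,1,0]
    - [0,0,0.8,0,0,1,0]
    - [0,0,0.87,0,0,1,0]
    - [0,0,0,0,0,1,0]
    - [0,0,0,0,0,1,0]
    - [0,0,0,0,0,0.67,0]
    - [0,0,0,0,0,0,0]

```text
clock: 3.8
tool_pos: [0.58, -0.1767, 0.082]
eef_rot: [0.994, 0.105, -0.003, -0.001]
force: [-0.6, -0.0, 0.7]
gripper_width: 0.0003
grip_force: 0.0
```

```bash
python3 -c "
from look import *
s=manip.observe();print(s['gripper_width'],s['force'])
look('w2',['lock_hole','tray_hole','push_tab'])
H=np.array([.55,-.029,0]);t=np.deg2rad(102);e=np.array([np.cos(t),np.sin(t),0]);n=np.array([-e[1],e[0],0])
d=s['tool_pos']-H; print(d@e,d@n); go(H-e*.1235+[0,0,.084],np.deg2rad(12))"
```

```text
0.00034884498182730046 [-0.5651 -0.0118  0.7102]
3.85 [ 0.5813 -0.1771  0.0848] [-0.2992 -0.2495  0.5485]
lock_hole 0.79 [ 21.3 245.9] [ 0.5509 -0.0284  0.072 ]
tray_hole 0.63 [111.  237.4] [ 0.5575 -0.0647  0.056 ]
push_tab 0.83 [228.5 255.1] [ 0.5719 -0.1347  0.08  ]
-0.15074435022996355 0.0013337881501382237
yaw 0.21057657847905767 shift units (tool xyz) [-0.032 -0.708  0.092]
turn units [ 0.016 -0.024  0.011]
```

Request:
step_arm:
  increments:
    - [0,0,0,0,-0.4,0,0]
    - [0,0,0,0,-0.2,0,0]
    - [0,0,0,0,-0.1,0,0]
    - [0,0,0,0,-0.1,0,0]
    - [0,0,0,0,-0.1,0,0]
    - [0,0,0,0,0,0,0]

```text
clock: 4.6
tool_pos: [0.5744, -0.1409, 0.0856]
eef_rot: [0.994, 0.105, -0.0, -0.0]
force: [0.1, -0.7, -0.1]
gripper_width: 0.0005
grip_force: 0.0
```

Request:
step_arm:
  increments:
    - [0,0,0,0,-0.1,0,0]
    - [0,0,0,0,-0.1,0,0]
    - [0,0,0,0,-0.1,0,0]
    - [0,0,0,0,-0.1,0,0]
    - [0,0,0,0,0,0,0]

```text
clock: 5.1
tool_pos: [0.5709, -0.1249, 0.0854]
eef_rot: [0.994, 0.106, -0.0, -0.0]
force: [0.3, -0.0, -0.6]
gripper_width: 0.0004
grip_force: 0.0
```

```bash
cat > st.py <<'E'
from look import *
s=manip.observe();print(s['force'])
look('w3',['lock_hole','tray_hole','push_tab'])
H=np.array([.55,-.029,0]);t=np.deg2rad(102);e=np.array([np.cos(t),np.sin(t),0]);n=np.array([-e[1],e[0],0])
d=s['tool_pos']-H; print(d@e,d@n)
E
python3 st.py
```

```text
[ 0.2606 -0.0101 -0.5853]
5.15 [ 0.5709 -0.1252  0.0854] [ 0.3553 -0.3931  0.2501]
lock_hole 0.91 [124.9 249.3] [ 0.5494 -0.0275  0.072 ]
push_tab 0.58 [284.6 253.7] [ 0.5679 -0.1097  0.08  ]
-0.09819181453789842 -0.00048195870511074865
```

Request:
step_arm:
  increments:
    - [0,0,0,0,-0.1,0,0]
    - [0,0,0,0,-0.1,0,0]
    - [0,0,0,0,0,0,0]

```text
clock: 5.6
tool_pos: [0.5693, -0.1173, 0.0855]
eef_rot: [0.994, 0.105, -0.0, -0.0]
force: [0.4, -0.6, 0.1]
gripper_width: 0.0006
grip_force: 0.0
```

```bash
python3 st.py; python3 -c "
from h import *
im=cv2.imread('pics/w3.png'); print(proj(manip.camera_model('wrist'),[.55,-.029,.072]))
cv2.imwrite('pics/w3c.png',cv2.resize(im[160:320,90:350],None,fx=3,fy=3,interpolation=cv2.INTER_CUBIC))"
```

```text
[ 0.3558 -0.6216  0.1065]
5.65 [ 0.5694 -0.1175  0.0856] [-0.0023 -0.0524 -0.5137]
lock_hole 0.61 [143.5 251.7] [ 0.5485 -0.0295  0.072 ]
tray_hole 0.63 [162.9 239.8] [ 0.5501 -0.0327  0.056 ]
push_tab 0.66 [286.8 256.3] [ 0.5651 -0.1034  0.08  ]
-0.09042864873809989 -0.0005392632165828262
[141.9859245  249.01681127]
```

View pics/w3c.png

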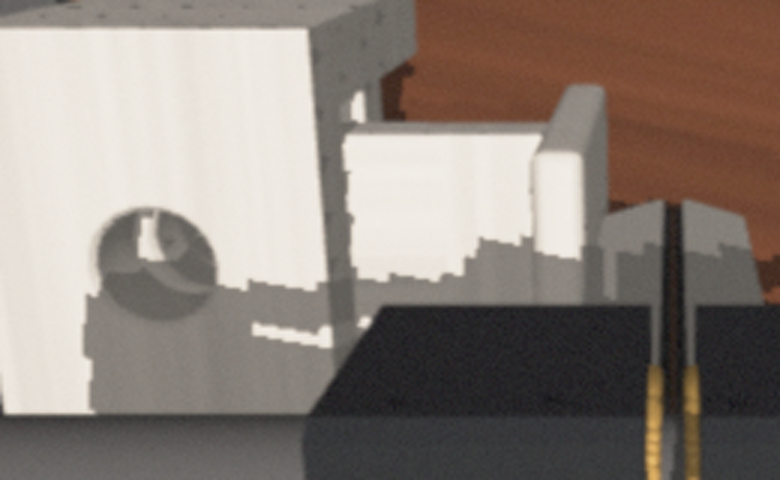

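The crop shows the tongue hole's edge through the block's hole, short of line by a few mm. I'll back off and look straight down.

Request:
step_arm:
  increments:
    - [0,0,0,0,0.25,0,0]
    - [0,0,0,0,0,-1,0]
    - [0,0,0,-0.4,0,-1,0]
    - [0,0,0,-0.6,-0.7,-1,0]
    - [0,0,0,-0.6,-0.8,-1,0]
    - [0,0,0,0,-0.5,0,0]
    - [0,0,0,0,0,0,0]
    - [0,0,0,0,0,0,0]

```text
clock: 6.6
tool_pos: [0.4983, -0.0683, 0.2375]
eef_rot: [0.994, 0.106, -0.0, 0.0]
force: [-0.1, -0.1, -0.7]
gripper_width: 0.0002
grip_force: 0.0
```

```bash
sed -i "s/'w3'/'w4'/" st.py; python3 st.py; python3 -c "
from h import *
im=cv2.imread('pics/w4.png'); cm=manip.camera_model('wrist');p=proj(cm,[.55,-.029,.072]);print(p,proj(cm,[.55,-.029,.056]),ray(cm,(0,0))[0])
u,v=p.astype(int);im=im[max(v-50,0):v+50,max(u-65,0):u+65]; im=cv2.convertScaleAbs(im,alpha=1)
print(u-65,v-50);cv2.imwrite('pics/w4c.png',cv2.resize(im,None,fx=6,fy=6,interpolation=cv2.INTER_CUBIC))"
```

```text
[-0.1407 -0.1001 -0.6532]
6.65 [ 0.4983 -0.0685  0.2371] [-0.6687  0.278   0.4696]
lock_hole 0.88 [285.4 126.2] [ 0.5504 -0.0296  0.072 ]
tray_hole 0.7 [290.3 127.7] [ 0.5494 -0.0333  0.056 ]
push_tab 0.96 [366.4 129. ] [ 0.5634 -0.1011  0.08  ]
-0.027651270539907916 0.05875554292655913
[284.34826875 126.26826125] [285.75322765 125.86115516] [ 0.56312934 -0.05393517  0.39428489]
219 76
```

View pics/w4c.png

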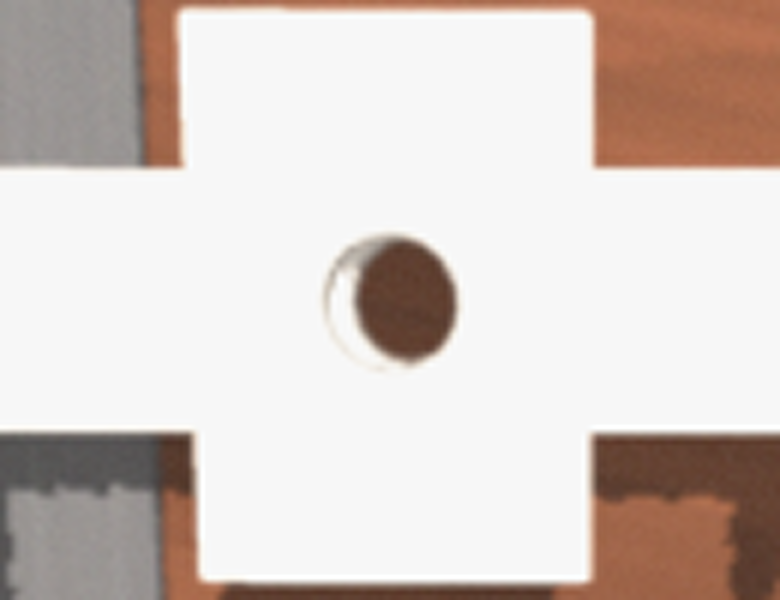

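The overhead crop shows the hole ring centred at (390,302) with a white tongue crescent at its left, so the tray is about 2–3.5 mm short. I'll pin that down with the tab's outer top edge.

```bash
python3 - <<'E'
from h import *
im=cv2.imread('pics/w4.png'); cm=manip.camera_model('wrist')
t=np.deg2rad(102);e=np.array([np.cos(t),np.sin(t),0]);n=np.array([-e[1],e[0],0]);H=np.array([.55,-.029,0])
for r in(110,118,126,134,142): print(r,im[r,355:385].min(1))
for r in (112,126,140):
    for lbl,off,z in(("tab outer top",-.075,.098),("tab outer bottom",-.075,.046),("tab inner top",-.067,.098)):
        p=proj(cm,H+e*off+[0,0,z]);print(lbl,p.round(1),end=' ')
    g=im[r].min(1).astype(int)
    print(r,"steps",[(i,g[i+1]-g[i]) for i in range(210,400) if abs(g[i+1]-g[i])>25])
cv2.imwrite('pics/w4d.png',cv2.resize(im[76:176,300:400],None,fx=6,fy=6,interpolation=cv2.INTER_CUBIC))
E
```

```text
110 [197 197 191 176 146 132 128 131 131 149 226 246 247 247 247 247 247 247
 246 214 106  80  81  79  79  79  82  79  79  78]
118 [203 193 192 167 139 130 127 130 133 169 234 247 247 247 247 247 247 247
 237 151  84  79  78  77  79  79  76  77  78  76]
126 [196 194 189 160 135 129 127 132 138 204 242 247 247 247 247 247 247 247
 218 110  78  75  75  74  74  73  73  76  75  75]
134 [194 192 183 155 132 130 130 130 146 220 246 247 247 247 247 247 247 246
 217 102  74  71  73  76  74  75  74  75  75  75]
142 [191 189 173 146 131 128 132 133 153 231 246 247 247 247 247 247 247 237
 154  88  81  79  78  78  77  79  80  79  78  78]
tab outer top [371.5 127.1] tab outer bottom [363.  125.7] tab inner top [362.  127.1] 112 steps [(353, np.int64(-36)), (358, np.int64(-30)), (364, np.int64(73)), (373, np.int64(-38)), (374, np.int64(-104))]
tab outer top [371.5 127.1] tab outer bottom [363.  125.7] tab inner top [362.  127.1] 126 steps [(272, np.int64(-34)), (273, np.int64(49)), (276, np.int64(-35)), (277, np.int64(-98)), (278, np.int64(-56)), (293, np.int64(35)), (294, np.int64(116)), (295, np.int64(45)), (357, np.int64(-29)), (363, np.int64(66)), (364, np.int64(38)), (372, np.int64(-29)), (373, np.int64(-108)), (374, np.int64(-32))]
tab outer top [371.5 127.1] tab outer bottom [363.  125.7] tab inner top [362.  127.1] 140 steps [(353, np.int64(-40)), (357, np.int64(-30)), (363, np.int64(76)), (372, np.int64(-74)), (373, np.int64(-78))]
```

View pics/w4d.png

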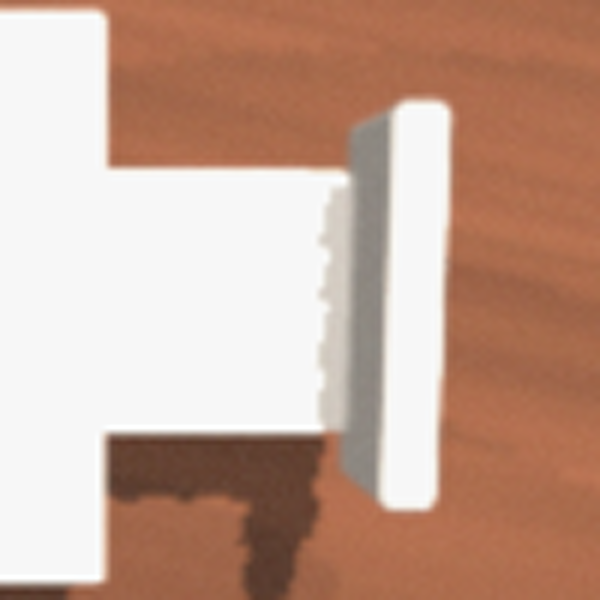

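The tab's outer edge is at column 373.4 against 371.5 for in line. With the ring offset that makes about 2 mm left, so I'll push 2 mm past the last contact.

```bash
python3 - <<'E'
from h import *
t=np.deg2rad(102);e=np.array([np.cos(t),np.sin(t),0]);n=np.array([-e[1],e[0],0]);H=np.array([.55,-.029,0])
go(H-e*.105+[0,0,.0855],np.deg2rad(12))
E
```

```text
yaw 0.2100960109100419 shift units (tool xyz) [1.475 1.931 3.782]
turn units [-0.005  0.013  0.006]
```

Request:
step_arm:
  increments:
    - [0,0,0,0.7,1,0,0]
    - [0,0,0,0.77,0.93,0.2,0]
    - [0,0,0,0,0,0.98,0]
    - [0,0,0,0,0,1,0]
    - [0,0,0,0,0,1,0]
    - [0,0,0,0,0,0.6,0]
    - [0,0,0,0,0,0,0]

```text
clock: 7.5
tool_pos: [0.57, -0.131, 0.0825]
eef_rot: [0.994, 0.105, -0.003, -0.001]
force: [-0.4, -0.4, -0.9]
gripper_width: 0.0003
grip_force: 0.0
```

```bash
python3 - <<'E'
from h import *
t=np.deg2rad(102);e=np.array([np.cos(t),np.sin(t),0]);n=np.array([-e[1],e[0],0]);H=np.array([.55,-.029,0])
go(H-e*.0884+[0,0,.0855],np.deg2rad(12))
E
```

```text
yaw 0.21032976991648086 shift units (tool xyz) [ 0.04  -0.388 -0.074]
turn units [-0.031  0.058  0.008]
```

Request:
step_arm:
  increments:
    - [0,0,0,0,-0.2,0,0]
    - [0,0,0,0,0,0,0]
    - [0,0,0,0,0,0,0]

```text
clock: 7.8
tool_pos: [0.5708, -0.1231, 0.0881]
eef_rot: [0.994, 0.105, 0.001, 0.0]
force: [0.3, 0.1, 0.1]
gripper_width: 0.0006
grip_force: 0.0
```

```bash
python3 - <<'E'
from h import *
t=np.deg2rad(102);e=np.array([np.cos(t),np.sin(t),0]);n=np.array([-e[1],e[0],0]);H=np.array([.55,-.029,0])
go(H-e*.0884+[0,0,.0855],np.deg2rad(12))
E
```

```text
yaw 0.21133373677268813 shift units (tool xyz) [-0.019 -0.198  0.065]
turn units [ 0.011 -0.021  0.018]
```

Request:
step_arm:
  increments:
    - [0,0,0,0,-0.07,0,0]
    - [0,0,0,0,-0.07,0,0]
    - [0,0,0,0,-0.06,0,0]
    - [0,0,0,0,0,0,0]
    - [0,0,0,0,0,0,0]

```text
clock: 8.3
tool_pos: [0.5684, -0.1152, 0.0865]
eef_rot: [0.994, 0.105, -0.0, -0.0]
force: [0.0, 0.4, -0.6]
gripper_width: 0.0003
grip_force: 0.0
```

Request:
step_arm:
  increments:
    - [0,0,0,0,0.25,0,0]
    - [0,0,0,0,0,-1,0]
    - [0,0,0,-0.4,0,-1,20]
    - [0,0,0,-0.6,-0.7,-1,50]
    - [0,0,0,-0.6,-0.8,-1,50]
    - [0,0,0,0,-0.5,0,50]
    - [0,0,0,0,0,0,50]
    - [0,0,0,0,0,0,50]

```text
clock: 9.1
tool_pos: [0.4972, -0.0656, 0.2383]
eef_rot: [0.994, 0.105, -0.0, 0.0]
force: [-1.5, 0.1, -0.5]
gripper_width: 0.0449
grip_force: 0.0
```

```bash
sed -i "s/'w4'/'w5'/" st.py; python3 st.py; python3 - <<'E'
from h import *
im=cv2.imread('pics/w5.png'); cm=manip.camera_model('wrist')
t=np.deg2rad(102);e=np.array([np.cos(t),np.sin(t),0]);H=np.array([.55,-.029,0])
P=lambda o,z: proj(cm,H+e*o+[0,0,z]).round(1)
print("ring exp",P(0,.072),P(.0105,.072),P(-.0105,.072),"tab outer",P(-.075,.098),"inner",P(-.067,.098),"block right",P(-.03,.072))
for r in (110,118,126,134,142):
    g=im[r].min(1).astype(int)
    print(r,"steps",[(i,int(g[i+1]-g[i])) for i in range(210,400) if abs(g[i+1]-g[i])>25])
go([.44,-.367,.18])
E
```

```text
[-1.5154  0.0723 -0.5074]
9.15 [ 0.4973 -0.0659  0.238 ] [ 0.0028  0.5429 -0.06  ]
lock_hole 0.82 [289.4 125.4] [ 0.5508 -0.0303  0.072 ]
tray_hole 0.9 [290.8 126.9] [ 0.5491 -0.0309  0.056 ]
push_tab 0.73 [369.1 128. ] [ 0.5637 -0.1007  0.08  ]
-0.02485190460959724 0.05923928410381327
ring exp [287.5 125.7] [276.  125.7] [299.1 125.7] tab outer [374.8 126.5] inner [365.2 126.4] block right [320.5 125.7]
110 steps [(354, -30), (358, -26), (359, -29), (364, 35), (365, 66), (374, -64), (375, -80)]
118 steps [(278, -47), (279, -26), (281, -30), (282, -34), (293, 26), (294, 98), (295, 58), (354, -26), (358, -32), (359, -28), (364, 54), (365, 43), (374, -106), (375, -44)]
126 steps [(275, -33), (278, -69), (279, -61), (280, -29), (297, 103), (298, 68), (353, -30), (358, -30), (364, 72), (374, -115), (375, -29)]
134 steps [(210, 57), (284, -35), (285, -27), (293, 46), (294, 62), (353, -31), (358, -30), (364, 76), (373, -67), (374, -85)]
142 steps [(210, 73), (353, -33), (358, -27), (363, 45), (364, 54), (373, -106), (374, -41)]
yaw 0.21016633460859022 shift units (tool xyz) [-2.967  7.066  1.446]
```

Tab edge and ring match the in-line prediction to within about 0.5 mm. Next is the pin.

Request:
step_arm:
  increments:
    - [0,0,0,-0.5,0.6,0,50]
    - [0,0,0,-0.6,1,0,50]
    - [0,0,0,-0.6,1,0,50]
    - [0,0,0,-0.6,1,0,50]
    - [0,0,0,-0.6,1,0,50]
    - [0,0,0,-0.6,1,0,50]
    - [0,0,0,-0.5,1,0,50]
    - [0,0,0,-0.2,0.4,0,50]

```text
clock: 10.1
tool_pos: [0.3898, -0.3774, 0.2378]
eef_rot: [0.995, 0.104, -0.0, -0.0]
force: [0.3, -0.0, 0.4]
gripper_width: 0.0499
grip_force: 0.0
```

Request:
step_arm:
  increments:
    - [0,0,0,0,0,0,50]
    - [0,0,0,0,0,0,50]

```text
clock: 10.3
tool_pos: [0.3915, -0.3736, 0.2381]
eef_rot: [0.994, 0.105, -0.0, -0.0]
force: [0.3, -0.1, -0.1]
gripper_width: 0.0501
grip_force: 0.0
```

```bash
python3 - <<'E'
from look import *
look('w6',['button_top','pin'])
cm=manip.camera_model('wrist')
q=manip.outline_of('pen_pot','wrist'); print([(x['box'],x['conf']) for x in q][:1])
q=manip.outline_of('pin','wrist'); print([(x['box'],x['conf']) for x in q][:1])
im=cv2.imread('pics/w6.png'); cv2.imwrite('pics/w6.png',im)
E
```

```text
10.35 [ 0.3918 -0.3731  0.2383] [-0.25   -0.1754  0.2583]
button_top 0.84 [320.2 136. ] [ 0.4433 -0.3667  0.108 ]
button_top 0.61 [315.3 133.4] [ 0.4445 -0.3623  0.108 ]
pin 0.95 [317.9 132.4] [ 0.4442 -0.365   0.066 ]
[]
[([293.7, 111.7, 339.2, 158.5], 0.67)]
```

View pics/w6.png

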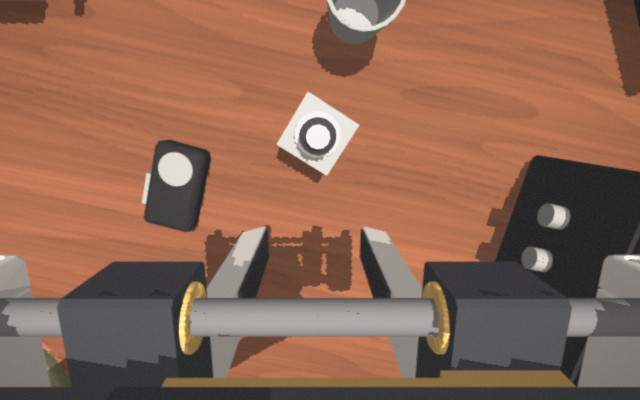

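The wrist view shows the pin's button at (318,136), centred in the square cup, with the pot well ahead at (365,10). The jaws open to the sides, clear of the pot.

```bash
python3 - <<'E'
from h import *
print(atz(manip.camera_model('wrist'),(318,136.5),.108))
go([.4437,-.3652,.096],np.deg2rad(12))
E
```

```text
[ 0.44294939 -0.36472639  0.108     ]
yaw 0.2123944172742034 shift units (tool xyz) [1.307 0.077 3.57 ]
turn units [ 0.001 -0.002  0.028]
```

Request:
step_arm:
  increments:
    - [0,0,0,0.7,0.08,0,56]
    - [0,0,0,0.6,0,0.3,56]
    - [0,0,0,0,0,0.8,56]
    - [0,0,0,0,0,0.8,56]
    - [0,0,0,0,0,0.7,56]
    - [0,0,0,0,0,0.4,56]
    - [0,0,0,0,0,0,56]
    - [0,0,0,0,0,0,56]

```text
clock: 11.35
tool_pos: [0.4433, -0.3662, 0.1194]
eef_rot: [0.994, 0.106, 0.0, 0.0]
force: [-0.4, -0.1, 0.6]
gripper_width: 0.0557
grip_force: 0.0
```

```bash
python3 - <<'E'
from h import *
s=manip.observe();print(s['force'],s['tool_pos']); go([.4433,-.365,.096],np.deg2rad(12))
E
```

```text
[-0.40834247 -0.08882966  0.63916382] [ 0.44331991 -0.36616249  0.11935411]
yaw 0.21146323122549066 shift units (tool xyz) [ 0.005 -0.029  0.584]
turn units [ 0.005 -0.003  0.019]
```

Request:
step_arm:
  increments:
    - [0,0,0,0,-0.03,0.3,56]
    - [0,0,0,0,0,0.2,56]
    - [0,0,0,0,0,0.06,56]
    - [0,0,0,0,0,0,30]
    - [0,0,0,0,0,0,20]
    - [0,0,0,0,0,0,20]
    - [0,0,0,0,0,0,20]
  force: 25

```text
clock: 12.05
tool_pos: [0.4428, -0.3652, 0.0965]
eef_rot: [0.994, 0.105, 0.0, 0.0]
force: [0.3, 0.8, 1.5]
gripper_width: 0.0314
grip_force: 25.0
```

Request:
step_arm:
  increments:
    - [0,0,0,0,0,0,20]
    - [0,0,0,0,0,0,20]

```text
clock: 12.25
tool_pos: [0.4427, -0.3652, 0.0964]
eef_rot: [0.994, 0.105, 0.0, 0.0]
force: [-0.3, 0.4, 2.2]
gripper_width: 0.0318
grip_force: 25.0
```

Request:
step_arm:
  increments:
    - [0,0,0,0,0,-0.3,20]
    - [0,0,0,0,0,-0.6,20]
    - [0,0,0,0,0,-0.8,20]
    - [0,0,0,0,0,-0.8,20]
    - [0,0,0,0,0,-0.6,20]
    - [0,0,0,0,0,-0.4,20]
    - [0,0,0,0,0,0,20]

```text
clock: 12.95
tool_pos: [0.4431, -0.3656, 0.2389]
eef_rot: [0.994, 0.105, 0.001, 0.002]
force: [1.4, 0.3, -2.8]
gripper_width: 0.0315
grip_force: 25.0
```

```bash
python3 - <<'E'
from h import *
s=manip.observe();print(s['force'],s['tool_pos'],s['gripper_width']); go([.5503,-.0295,.23],np.deg2rad(12))
E
```

```text
[ 1.41383931  0.27917869 -2.84131656] [ 0.44306226 -0.36556664  0.23891121] 0.03149076252781435
yaw 0.21091892777352664 shift units (tool xyz) [ 4.38  -7.655  0.207]
turn units [ 0.032 -0.021  0.014]
```

Request:
step_arm:
  increments:
    - [0,0,0,0.3,-0.5,0,20]
    - [0,0,0,0.5,-0.9,0,20]
    - [0,0,0,0.6,-1,0,20]
    - [0,0,0,0.6,-1,0,20]
    - [0,0,0,0.6,-1,0,20]
    - [0,0,0,0.6,-1,0,20]
    - [0,0,0,0.5,-0.9,0,20]
    - [0,0,0,0.4,-0.8,0,20]

```text
clock: 13.75
tool_pos: [0.5435, -0.0509, 0.2352]
eef_rot: [0.994, 0.106, -0.001, -0.0]
force: [0.6, -1.1, -2.7]
gripper_width: 0.0316
grip_force: 25.0
```

Request:
step_arm:
  increments:
    - [0,0,0,0.2,-0.5,0,20]
    - [0,0,0,0,0,0,20]
    - [0,0,0,0,0,0,20]
    - [0,0,0,0,0,0,20]

```text
clock: 14.15
tool_pos: [0.5469, -0.0327, 0.2358]
eef_rot: [0.994, 0.105, -0.0, -0.0]
force: [0.1, -0.7, -3.0]
gripper_width: 0.0316
grip_force: 25.0
```

```bash
python3 - <<'E'
from look import *
s=manip.observe();print(s['force'],s['tool_pos'],s['gripper_width'],s['eef_rot']); go([.5503,-.0295,.23],np.deg2rad(12))
look('w7',['lock_hole','button_top','pin_balls'] if 0 else ['lock_hole','button_top','pin'],{'button_top':s['tool_pos'][2]+.012,'pin':s['tool_pos'][2]-.030})
E
```

```text
[ 0.1472 -0.719  -2.9904] [ 0.5469 -0.0327  0.2358] 0.03155408625337645 [ 0.9945  0.1048 -0.0004 -0.    ]
yaw 0.21006351021699252 shift units (tool xyz) [ 0.1   -0.061  0.144]
turn units [-0.001  0.007  0.006]
14.2 [ 0.547  -0.0328  0.2359] [-0.0492 -0.7069 -3.1484]
lock_hole 0.78 [313.6 185. ] [ 0.5515 -0.0305  0.072 ]
button_top 0.84 [314.  266.7] [ 0.5478 -0.0317  0.2478]
pin 0.71 [313.6 236.9] [ 0.5472 -0.0316  0.2058]
```

View pics/w7.png

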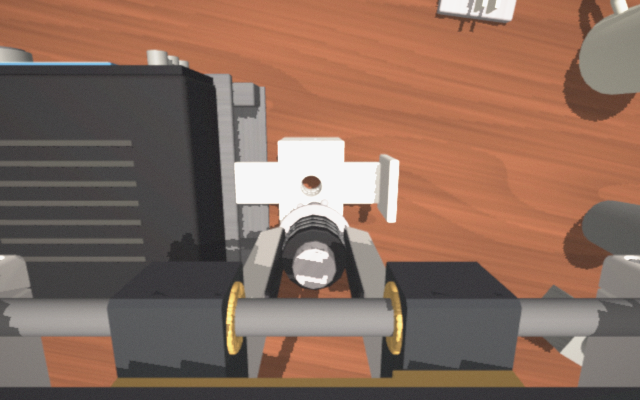

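The view shows the pin upright in the jaws at (314,265), with the open hole just ahead at (312,185). I'll lower it into the hole.

Request:
step_arm:
  increments:
    - [0,0,0,0.09,-0.04,0,20]
    - [0,0,0,0,0,0.4,20]
    - [0,0,0,0,0,0.5,20]
    - [0,0,0,0,0,0.3,20]
    - [0,0,0,0,0,0.3,20]
    - [0,0,0,0,0,0.2,20]
    - [0,0,0,0,0,0.1,20]
    - [0,0,0,0,0,0,20]

```text
clock: 15.15
tool_pos: [0.5504, -0.0296, 0.164]
eef_rot: [0.994, 0.105, -0.0, -0.0]
force: [-0.5, -0.3, -3.3]
gripper_width: 0.0313
grip_force: 25.0
```

Request:
step_arm:
  increments:
    - [0,0,0,0,0,0,20]
    - [0,0,0,0,0,0,20]

```text
clock: 15.35
tool_pos: [0.5507, -0.0296, 0.1648]
eef_rot: [0.994, 0.105, 0.0, 0.0]
force: [0.4, 0.3, -2.9]
gripper_width: 0.0317
grip_force: 25.0
```

Request:
step_arm:
  increments:
    - [0,0,0,0,0.02,0.08,20]
    - [0,0,0,0,0,0.08,20]
    - [0,0,0,0,0,0.07,20]
    - [0,0,0,0,0,0.06,20]
    - [0,0,0,0,0,0.03,20]
    - [0,0,0,0,0,0,20]
    - [0,0,0,0,0,0,20]

```text
clock: 16.05
tool_pos: [0.5505, -0.0303, 0.1514]
eef_rot: [0.994, 0.105, -0.0, -0.0]
force: [-0.5, 0.4, -2.9]
gripper_width: 0.0314
grip_force: 25.0
```

Request:
step_arm:
  increments:
    - [0,0,0,0,0,0.03,20]
    - [0,0,0,0,0,0.02,20]
    - [0,0,0,0,0,0,20]
    - [0,0,0,0,0,0,20]

```text
clock: 16.45
tool_pos: [0.551, -0.0303, 0.1504]
eef_rot: [0.994, 0.105, 0.001, 0.0]
force: [-0.7, 0.7, 5.5]
gripper_width: 0.0314
grip_force: 25.0
```

Request:
step_arm:
  increments:
    - [0,0,0,0,0,0,36]
    - [0,0,0,0,0,0,45]
    - [0,0,0,0,0,0,56]
    - [0,0,0,0,0,0,56]
    - [0,0,0,0,0,-0.3,56]
    - [0,0,0,0,0,-0.8,56]
    - [0,0,0,0,0,-0.5,30]
    - [0,0,0,0,0,0,0]

```text
clock: 17.25
tool_pos: [0.5516, -0.0305, 0.2171]
eef_rot: [0.994, 0.105, 0.003, 0.001]
force: [0.4, 0.2, 0.3]
gripper_width: 0.0436
grip_force: 0.0
```

Request:
step_arm:
  increments:
    - [0,0,0,-0.5,0,0,0]
    - [0,0,0,-0.5,0,0,0]
    - [0,0,0,-0.3,0,0,0]
    - [0,0,0,0,0,0,0]
    - [0,0,0,0,0,0,0]

```text
clock: 17.75
tool_pos: [0.5, -0.0412, 0.2134]
eef_rot: [0.994, 0.105, 0.0, 0.0]
force: [-0.2, 1.4, 0.0]
gripper_width: 0.0032
grip_force: 0.0
```

```bash
python3 - <<'E'
from look import *
s=manip.observe();print(s['force'],s['gripper_width'])
look('w8',['button_top','pin'],{'button_top':.162,'pin':.12})
cm=manip.camera_model('wrist'); print(proj(cm,[.5503,-.0297,.162]),proj(cm,[.5503,-.0297,.12]))
E
```

```text
[-0.1681  1.4145  0.0012] 0.0031556551029328457
17.8 [ 0.5001 -0.0412  0.2133] [-0.4507 -1.0287 -0.7151]
button_top 0.89 [316.8 141.7] [ 0.5516 -0.031   0.162 ]
pin 0.69 [311.  135.6] [ 0.5524 -0.027   0.12  ]
[314.3008 143.7483] [314.2627 139.4948]
```

View pics/w8.png

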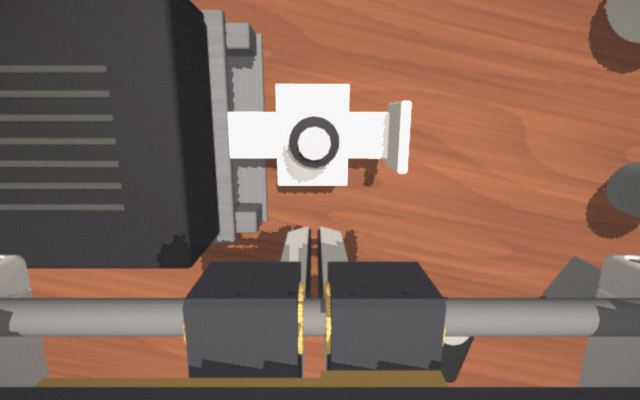

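The pin stands upright on its balls, button at (315,142), centred over the block. I'll bring the closed fingertips over the button.

Request:
step_arm:
  increments:
    - [0,0,0,0.5,0,0,0]
    - [0,0,0,0.5,0,0,0]
    - [0,0,0,0.3,0,0.2,0]
    - [0,0,0,0,0,0.25,0]
    - [0,0,0,0,0,0,0]
    - [0,0,0,0,0,0,0]
    - [0,0,0,0,0,0,0]

```text
clock: 18.6
tool_pos: [0.5504, -0.0305, 0.1959]
eef_rot: [0.994, 0.105, 0.0, 0.0]
force: [-0.5, -0.7, 0.3]
gripper_width: 0.0005
grip_force: 0.0
```

```bash
python3 -c "
from h import *
s=manip.observe();print(s['force'],s['gripper_width'],s['tool_pos']);go([.5507,-.030,.127],np.deg2rad(12))"
```

```text
[-0.46410925 -0.69059872  0.33163898] 0.0005262447563965262 [ 0.55037997 -0.03049191  0.19589274]
yaw 0.21071014972802912 shift units (tool xyz) [ 0.009 -0.011  1.722]
turn units [ 0.002 -0.005  0.012]
```

Request:
step_arm:
  increments:
    - [0,0,0,0,-0.01,0.2,0]
    - [0,0,0,0,0,0.1,0]
    - [0,0,0,0,0,0.1,0]
    - [0,0,0,0,0,0.12,0]
    - [0,0,0,0,0,0.4,0]
    - [0,0,0,0,0,0.4,0]
    - [0,0,0,0,0,0.4,0]
    - [0,0,0,0,0,0.02,0]

```text
clock: 19.4
tool_pos: [0.5512, -0.0301, 0.1271]
eef_rot: [0.994, 0.105, 0.001, 0.0]
force: [-3.8, -0.0, 20.3]
gripper_width: 0.0001
grip_force: 10.1
```

Request:
step_arm:
  increments:
    - [0,0,0,0,0,0,0]
    - [0,0,0,0,0,0,0]

```text
clock: 19.6
tool_pos: [0.5512, -0.0301, 0.1274]
eef_rot: [0.994, 0.105, 0.001, 0.0]
force: [-3.3, -0.4, 15.7]
gripper_width: 0.0006
grip_force: 8.3
```

Request:
step_arm:
  increments:
    - [0,0,0,0,0,-0.3,0]
    - [0,0,0,0,0,-0.7,0]
    - [0,0,0,0,0,-0.9,0]
    - [0,0,0,-0.5,0,-0.3,0]
    - [0,0,0,-0.5,0,0,0]
    - [0,0,0,-0.3,0,0,0]
    - [0,0,0,0,0,0,0]
    - [0,0,0,0,0,0,0]

```text
clock: 20.4
tool_pos: [0.4999, -0.0409, 0.214]
eef_rot: [0.994, 0.105, 0.0, 0.0]
force: [0.1, -0.3, -0.3]
gripper_width: 0.0005
grip_force: 0.0
```

```bash
python3 - <<'E'
from look import *
s=manip.observe();print(s['force'],s['gripper_width'])
look('w9',['button_top','pin'],{'button_top':.114,'pin':.072})
cm=manip.camera_model('wrist'); H=np.array([.5503,-.0297,0])
for z in(.114,.106,.162,.072,.12): print(z,proj(cm,H+[0,0,z]).round(1))
R=np.array(cm['R']);zc=lambda z:(R@(H+[0,0,z])+cm['t'])[2]
print("grip dia px at z=.104 / .152:",[cm['fx']*.032/zc(z) for z in(.104,.152)])
im=cv2.imread('pics/w9.png'); u,v=proj(cm,H+[0,0,.104]).astype(int)
g=im.max(2); print(g[v,u-45:u+45]); print(g[v-30:v+45,u])
for n in ('push_tab',): print([ (q['conf'],q['uv']) for q in manip.tip_of(n,'wrist')], proj(cm,[.5503+.075*.208,-.0297-.075*.978,.08]))
for c in('scene','top'):
    manip.camera(c); k=manip.camera_model(c)
    for n,z in (('button_top',.114),('pin',.072)):
        print(c,n,[(round(q['conf'],2),np.round(q['uv'],1),atz(k,q['uv'],z)) for q in manip.tip_of(n,c)[:1]],[proj(k,H+[0,0,zz]).round(1) for zz in(z,z+.048)])
    for n in ('mug','pen_pot','desk_mic','handheld','morse_paddle'): print(n,[np.round(q['uv'],1) for q in manip.tip_of(n,c)[:1]])
E
```

```text
[ 0.0688 -0.2966 -0.2971] 0.0004530699106326428
20.45 [ 0.5001 -0.0408  0.2139] [ 0.5381 -0.7941 -0.4137]
button_top 0.57 [316.  139.6] [ 0.55   -0.0308  0.114 ]
pin 0.85 [314.3 136.8] [ 0.5496 -0.0296  0.072 ]
pin 0.17 [633.3 185.4] [ 0.567  -0.3122  0.072 ]
0.114 [314.8 139. ]
0.106 [314.8 138.3]
0.162 [315.  143.7]
0.072 [314.7 136.1]
0.12 [314.8 139.5]
grip dia px at z=.104 / .152: [np.float64(42.193766504808245), np.float64(51.292257417670285)]
[247 247 247 247 247 247 247 245 245 247 247 247 247 247 247 247 247 247
 247 247 246 241 238 205 113  70  69  70  75  72  83 141 223 241 242 241
 240 240 238 238 238 239 240 241 241 241 240 240 239 240 239 238 239 240
 239 240 240 228 164  90  72  77  71  73  77 140 225 241 242 242 247 247
 247 247 247 247 247 247 247 247 247 247 247 247 247 247 247 247 247 247]
[247 247 247 244 243 242 242 237 192  98  79  80  79  79  81  82 108 193
 236 228 239 241 241 240 241 241 242 241 241 241 241 240 240 238 239 238
 238 238 238 238 238 238 236 222 128  63  67  69  66  72  84 119 146 169
 193 206 240 247 247 247 247 247 247 247 247 247 247 247 247 247 247 247
 247 247 247]
[(0.94, [401.2, 134.6])] [405.5411 136.6753]
scene button_top [(0.62, array([305. , 201.7]), array([ 0.5439, -0.032 ,  0.114 ]))] [array([307.2, 202. ]), array([307., 193.])]
scene pin [(0.44, array([305.6, 208.5]), array([ 0.5436, -0.0294,  0.072 ]))] [array([307.4, 209.4]), array([307.2, 200.9])]
mug [array([318.8, 327.6])]
pen_pot [array([254.4, 318.4])]
desk_mic [array([218.8, 241.2])]
handheld [array([357.9, 120.6])]
morse_paddle [array([356.3, 287.8])]
top button_top [] [array([339.6, 203.4]), array([340.9, 199.3])]
top pin [(0.62, array([445.5, 137.1]), array([ 0.7252, -0.2961,  0.072 ]))] [array([338.6, 206.7]), array([339.8, 202.9])]
mug [array([446. , 136.9])]
pen_pot [array([474.5, 208.3])]
desk_mic [array([417.6, 290.9])]
handheld [array([155.2, 228.9])]
morse_paddle [array([383.7, 122.5])]
```

The grip's apparent diameter (42 px) fits a flush pin. A light touch on the button will show whether it has popped up; the button top should then be at 114 mm, TCP at 136 mm.

Request:
step_arm:
  increments:
    - [0,0,0,0.5,0,0,0]
    - [0,0,0,0.5,0,0.3,0]
    - [0,0,0,0.3,0,0.6,0]
    - [0,0,0,0,0,0.6,0]
    - [0,0,0,0,0,0.2,0]
    - [0,0,0,0,0,0,0]
    - [0,0,0,0,0,0,0]

```text
clock: 22.1
tool_pos: [0.5508, -0.0301, 0.147]
eef_rot: [0.994, 0.105, 0.001, 0.0]
force: [0.6, -0.5, -0.1]
gripper_width: 0.0001
grip_force: 0.0
```

Request:
step_arm:
  increments:
    - [0,0,0,0,0,0.1,0]
    - [0,0,0,0,0,0,0]
    - [0,0,0,0,0,0,0]

```text
clock: 22.4
tool_pos: [0.5506, -0.03, 0.1422]
eef_rot: [0.994, 0.105, 0.0, 0.0]
force: [0.1, -0.3, -0.4]
gripper_width: 0.0005
grip_force: 0.0
```

Request:
step_arm:
  increments:
    - [0,0,0,0,0,0.1,0]
    - [0,0,0,0,0,0,0]
    - [0,0,0,0,0,0,0]

```text
clock: 22.7
tool_pos: [0.5504, -0.0299, 0.1377]
eef_rot: [0.994, 0.105, -0.0, -0.0]
force: [-0.9, -0.3, 0.2]
gripper_width: 0.0003
grip_force: 0.0
```

Request:
step_arm:
  increments:
    - [0,0,0,0,0,0.08,0]
    - [0,0,0,0,0,0,0]
    - [0,0,0,0,0,0,0]

```text
clock: 23.0
tool_pos: [0.5506, -0.03, 0.1348]
eef_rot: [0.994, 0.105, 0.0, 0.0]
force: [0.0, -0.7, 3.1]
gripper_width: 0.0005
grip_force: 1.5
```

Contact came at about 136 mm with 3 N, so the button is out and the flange is flush. I'll retreat and hand the job in.

Request:
step_arm:
  increments:
    - [0,0,0,0,0,-0.3,0]
    - [0,0,0,0,0,-0.8,0]
    - [0,0,0,0,0,-1,0]
    - [0,0,0,0,0,-0.6,0]
    - [0,0,0,0,0,0,0]
    - [0,0,0,0,0,0,0]
    - [0,0,0,0,0,0,0]
    - [0,0,0,0,0,0,0]

```text
clock: 23.8
tool_pos: [0.5501, -0.0299, 0.2415]
eef_rot: [0.994, 0.105, -0.001, -0.0]
force: [0.9, 0.1, 0.3]
gripper_width: 0.0005
grip_force: 0.0
```

```bash
python3 -c "
from h import *
print(manip.observe()['tool_pos'],manip.close_job())"
```

```text
the job is handed in; nothing more can be done
[ 0.55011627 -0.02991837  0.24145505] None
```

I pushed the tray into line to within about 0.5 mm by camera, pressed the pin home with its flange flush and the button back out by touch test, left the bystanders undisturbed as far as the cameras show, and handed the job in at about 24 s.

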